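# Set the feed straightedge and hold the sprung shear guard at its loading mark

## Robot

A 6-joint arm with a two-finger parallel gripper is mounted at the origin on a cart in front of the work surface, level with it; the furniture and walls round the work are solid. World frame = base frame: x ahead of the robot, y to its left, z up, the work surface at z = 0. Lengths are in m, angles in degrees, forces in N, time in s.
With the tool pointing down it reaches from about 0.35 to 0.875 m from the base axis. Payload 4.2 kg.
Tool frame: the origin (TCP) lies on the front face of the gripper's body, between the roots of the fingers; the fingertips stand finger_overhang ahead of it and the grasp point (between the pads) lies 51 mm ahead of it (finger_overhang is the distance from the TCP to the fingertips, in m); z points along the fingers, y is the line along which they close (so a half turn about z gives the same grasp; the last joint's range is limited). The gripper opens to 87 mm and grips with 3 to 60 N. Pads are 19 mm wide; open, the fingers measure 117 mm over their backs; the gripper's body (75 mm by 190 mm) begins 51 mm behind the grasp point.
Start: joints at [83.228, 22.042, 0.453, 0, -68.411, -14.817], TCP at [0.23, 0.581, 0.292] pointing down, gripper open.
Joint ranges: [-179.83, 179.83], [-69.29, 118.12], [-61.27, 80.66], [-181.25, 117.63], [-171.15, -9.14], [-177.46, 177.46]. Speed limits (degrees/s): [159.86, 159.86, 180, 180, 180, 180].

## Interface

Orientations are given as a 3x3 rotation matrix whose columns are the frame's x, y, z axes.
In Python, from station import sense, capture, camera_model, finish_job, finger_overhang gives the robot as it stands. The module is installed in compiled form; this text tells all that it offers.
- The arm moves only by the tool jog_arm, never from a script. Its argument "rows" is a list that holds one entry, the list of rows, each a list of 4 numbers: the shift along the tool's x, y, z in m, then the turn about the tool's z in rad. A call has 1 to 20 rows; each row shifts and turns the commanded pose from where the row before left it, along the tool's axes as they then stand; what a row does not reach is not made up. A row lasts 1/8 s, in which the tool goes at most 62.5 mm and 10.7 degrees, less where a joint would pass 70% of its speed; a pose out of reach is approached as far as the arm can. A call is refused whole if a number of a shift passes 0.0625 or a number of a turn 0.188, either way. A call with a gripper value outside its range is refused whole. "claw" is the opening, from 0 (shut) to 1 (fully open), set as the call begins (left out, the last holds). The fingers move at their own pace and stop on an object; the grip force is fixed at half the most. Time passes only in rows, so rows that do not move let the fingers close. It gives the time, the measured TCP pose, the force, the opening and the grip force at its end, in the units of the state.
- sense(): the state, without advancing time (a new reading comes with each control period).
- capture(name): name is "scene" or "top" or "wrist"; returns the picture (400x640x3 uint8, red, green, blue); there is no depth.
- camera_model(name): a dict with "fovy" (degrees; the focal length in pixels is half the picture's height over the tangent of half this angle, whatever the lens; pixels are square), "cx", "cy" (the principal point, pixels), "eye" and "rotation" of the camera in the world. Camera axes: x right, y down, z forward; pixel columns grow to the right and rows downward; lengths in m; the calibration is good to about 2 mm. A picture is of the moment at which its call begins: read the wrist's pose just before it. camera_model takes no time and is no camera call; for the wrist camera it gives the pose at the moment of the call.
- finish_job(): hands the job in; it is judged then, once.
The state is a dict: "time_s": time; "joints": joint angles; "joint_velocities": joint speeds; "effort": joint torques, N m; "tcp_pos": TCP position; "ee_rot": TCP orientation; "wrist_force": force on the tool from outside, world axes, zero at the start; "moment": the same for the moment, N m; "gripper_width": opening from 0.0 (shut) to 1.0 (fully open); "gripper_force": force on a finger pad.
Only numpy, scipy, OpenCV 4.12 (cv2) and the standard library are available. Lean on these libraries where they do the work, as an engineer would, in place of code of your own. Each camera call takes 0.05 s, during which the arm holds its last target. There are 200 camera calls.

## Task

Get the bench shear ready for feeding: lay the loose straightedge flat on the bench, flush along the left-hand long edge (seen from the robot) of the aluminium plate, on the part that sticks out in front of the shear, with most of its length beside the plate, and let go of it. Then lift the shear's yellow sprung guard by its black pull bar until the guard's pointer is level with the red index on the quadrant, and finish holding it still there: do not let go of the bar, since the spring would shut the guard. Leave the green tin and the small jar where they stand.

Things in the scene. Friction and masses are not known exactly. Their poses are not given: they have to be found in the camera images.
- shear: Blue bench shear, fixed, 175 mm deep, 220 mm wide, cheeks 70 mm high. Origin on the bench under its middle; x points to its rear (away from the robot), y to its left seen from the robot. Front at x = -90 mm. The guard's hinge axis is parallel to y through x = 75, z = 80 mm. A thin quadrant stands on the left cheek at y = 106 mm, up to 205 mm high, arc from the front upward.
- plate_edge (a point): On the top of the left long edge of the aluminium plate (88 x 255 x 11 mm, lying on the bench, clamped, immovable), at x = -170, y = 44, z = 11 mm in the shear's frame; axes as the shear's. The plate sticks out of the shear's front along -x; its free left edge runs from x = -250 (front end) to -90 mm, where the blue cheek begins.
- straightedge: Loose straightedge, 0.15 to 0.31 kg: aluminium strip 150 mm long (x), 36 wide (y), 6 thick, long edges at y = +-18 mm; on it a black upright grip rib, 110 mm long, 12 thick in y, from 6 to 41 mm above the underside. Origin: centre of the underside. Either long edge may go against the plate. Grip the rib near its top to keep the fingertips above the 11 mm plate.
- straightedge_a (a point): Point on the underside centreline at the +x end of the straightedge (75 mm from its origin).
- straightedge_b (a point): Point on the underside centreline at the -x end of the straightedge (75 mm from its origin).
- guard_handle (a point): Middle of the guard's black pull bar: a round bar 12 mm thick along the shear's y, 90 mm between its posts, centre line 36 mm above the guard's top. It sits 150 mm in front of the hinge axis and 45 mm above it with the guard shut (157 mm from the axis), and swings up and back with the guard.
- guard (a joint): Opening angle of the guard in rad: 0 shut (level), up to 1.1; the front rises as it grows. A spring pulls it shut: about 6 N at the bar when it leaves the rest, about 11 N near 0.75 rad. It does not stay open by itself.
- index (a joint): Angle of the red index on the quadrant in rad, about the same hinge axis and counted in the same way: the guard is at the mark when joint guard equals joint index. Between 0.35 and 0.75; it stays put.
- guard_pointer (a point): Tip of the small black pointer on the guard's left side, 140 mm from the hinge axis.
- index_mark (a point): The point beside the red index (26 x 16 x 8 mm block) which the pointer tip meets when the guard is at the mark; 140 mm from the hinge axis.
- rivet_tin: Green low round tin, 65 mm across, 27 mm high, a bystander; origin at the centre of its underside.
- jar: Small clear jar with a blue lid, 44 mm across, 54 mm high, a bystander; origin at the centre of its underside.

How it is judged (in metres and radians):
On the way:
1. the straightedge lies flat and flush along the left edge of the plate, let go, with the guard still shut (y of straightedge_a in the frame of shear between 0.0585 and 0.0645 m and y of straightedge_b in the frame of shear between 0.0585 and 0.0645 m and x of straightedge in the frame of shear between -0.245 and -0.15 m and height (world z) of each of straightedge_a, straightedge_b below 0.003 m and angle between straightedge's own z axis and vertical below 0.05 rad and contact force between the fingers and straightedge below 0.2 N and linear speed of straightedge below 0.01 m/s and value of joint guard below 0.1 rad), for 0.3 s.
At the end, for the whole second after the job is handed in: Fingers hold the guard (over 2 N) still, pointer within 8 mm (3.3 deg) of the red index; the straightedge lies flat on the bench, released, both ends within 2.5 mm of the plate's left edge line, at least 80 mm of its length beside the plate in front of the shear (y of straightedge_a in the frame of shear between 0.0585 and 0.0645 m and y of straightedge_b in the frame of shear between 0.0585 and 0.0645 m and x of straightedge in the frame of shear between -0.245 and -0.15 m and height (world z) of each of straightedge_a, straightedge_b below 0.003 m and angle between straightedge's own z axis and vertical below 0.05 rad and contact force between the fingers and straightedge below 0.2 N and linear speed of straightedge below 0.01 m/s and distance between guard_pointer and index_mark below 0.008 m and velocity of joint guard between -0.05 and 0.05 rad/s and contact force between the fingers and shear above 2 N); the arm keeps its last pose, push and grip.
It fails at once if the tin is moved more than 20 mm (distance of rivet_tin from where it was at the start of the episode above 0.02 m).
It fails at once if the jar is moved more than 20 mm (distance of jar from where it was at the start of the episode above 0.02 m).
It also fails if it takes over 50 s, if anything falls off the work surface, if the arm or the gripper's body presses on something with over 40 N, if the wrist force passes 120 N, or if a joint passes its speed limit or range.

## Working session

There is one attempt and no reset: what is moved stays moved. The work goes in short steps, Python scripts to look and compute and a tool call to move; the robot and the scene stay as the last step left them, time stands still between calls to the robot, and variables do not carry over. Pictures are saved under pics/ and viewed, at most 10 in all, crops included, and the job is handed in when it is done.

Besides the shell and the picture viewer there is one more tool, called after ">>>" as name(argument=value, ...) on one line, values as JSON. jog_arm: Moves the arm, as the interface text tells. Its arguments: {"type":"object","properties":{"rows":{"type":"array"},"claw":{"type":"number"}},"required":["rows"]}

```bash
mkdir -p pics
python3 - <<'E'
from station import *
import cv2,numpy as np
np.set_printoptions(precision=4,suppress=True)
s=sense();print(s,finger_overhang)
for n in("scene","top"):
    im=capture(n);np.save(f"pics/{n}0.npy",im);cv2.imwrite(f"pics/{n}0.png",im[:,:,::-1]);print(n,camera_model(n))
E
```

```text
{'time_s': 0.0, 'joints': array([ 83.2284,  22.0918,   0.3809,  -0.0281, -68.4121, -14.8175]), 'joint_velocities': array([ 0.0279, -0.0806, -0.0506, -0.0139, -0.0263,  0.0248]), 'effort': array([ -0.0008, -39.066 ,  18.7411,   4.2198,   0.011 ,  -0.0002]), 'tcp_pos': array([0.2298, 0.5808, 0.2912]), 'ee_rot': array([[ 0.9298, -0.3681, -0.0007],
       [-0.3681, -0.9298, -0.0021],
       [ 0.0001,  0.0022, -1.    ]]), 'wrist_force': array([-0.2718, -0.8992, -0.4272]), 'moment': array([-0.0265,  0.022 ,  0.0063]), 'gripper_force': 0.0, 'gripper_width': 1.001422832419293} 0.0697
scene {'fovy': 43.91071934834537, 'cx': 326.1599119501924, 'cy': 206.6013924800788, 'eye': array([-0.207 , -0.6491,  1.0428]), 'rotation': array([[ 0.5102, -0.6142,  0.6021],
       [-0.8601, -0.3608,  0.3607],
       [-0.0043, -0.7019, -0.7123]])}
top {'fovy': 50.75630571451308, 'cx': 323.44809623323135, 'cy': 198.34055937389255, 'eye': array([ 0.49  , -0.1806,  1.1882]), 'rotation': array([[-0.0167, -0.9969,  0.0775],
       [-0.9997,  0.0181,  0.0178],
       [-0.0191, -0.0772, -0.9968]])}
```

View pics/top0.png

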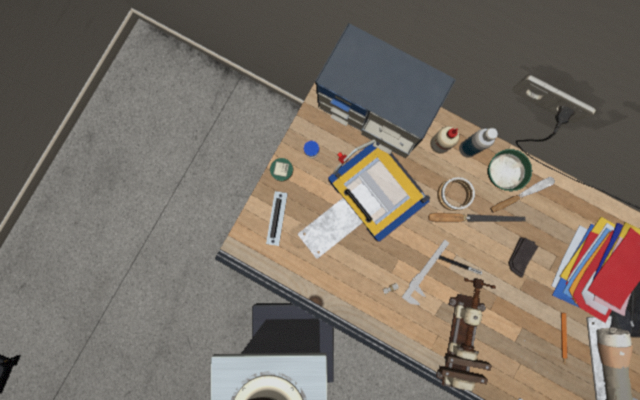

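View pics/scene0.png

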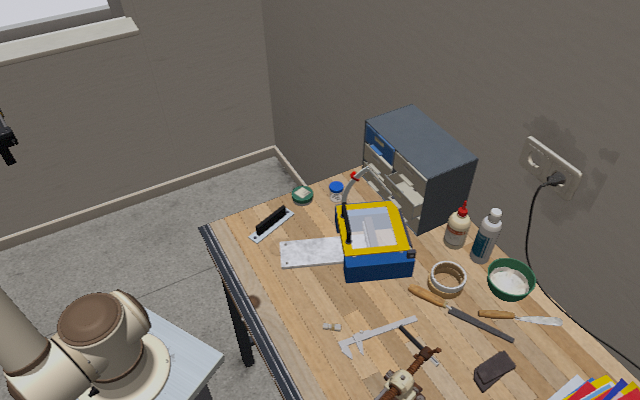

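The top view shows the straightedge at about (276,218), the tin at (282,170), the jar at (312,148), the plate at about (330,228), the shear at (380,190) and the red index at (341,157). The scene view shows the same items, with the quadrant's red index at (354,176). I'll enlarge both next.

```bash
cat > h.py <<'E'
import numpy as np,cv2
from station import *
np.set_printoptions(precision=4,suppress=True)
def ray(n,p,m=None):
    m=m or camera_model(n);f=200/np.tan(np.radians(m['fovy'])/2)
    d=m['rotation']@np.array([(p[0]-m['cx'])/f,(p[1]-m['cy'])/f,1]);return m['eye'],d
def onz(n,p,z,m=None):
    e,d=ray(n,p,m);return e+d*(z-e[2])/d[2]
def proj(n,P,m=None):
    m=m or camera_model(n);f=200/np.tan(np.radians(m['fovy'])/2)
    c=m['rotation'].T@(np.asarray(P)-m['eye']);return np.array([m['cx']+f*c[0]/c[2],m['cy']+f*c[1]/c[2]])
E
python3 - <<'E'
from h import *
t=np.load('pics/top0.npy')[130:270,250:450];s=np.load('pics/scene0.npy')[150:300,230:430]
a=cv2.resize(t,None,fx=4,fy=4,interpolation=cv2.INTER_CUBIC);b=cv2.resize(s,None,fx=4,fy=4,interpolation=cv2.INTER_CUBIC)
cv2.imwrite('pics/t4.png',a[:,:,::-1]);cv2.imwrite('pics/s4.png',b[:,:,::-1])
E
```

```text
(no output)
```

View pics/t4.png

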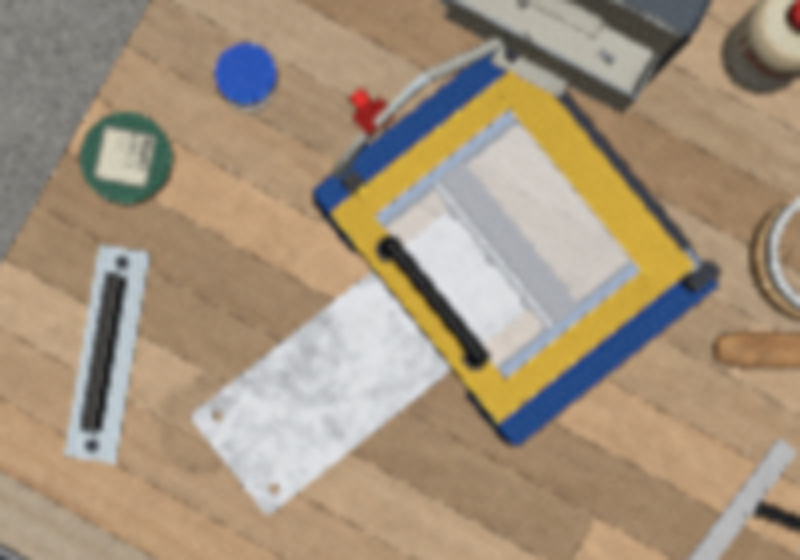

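View pics/s4.png

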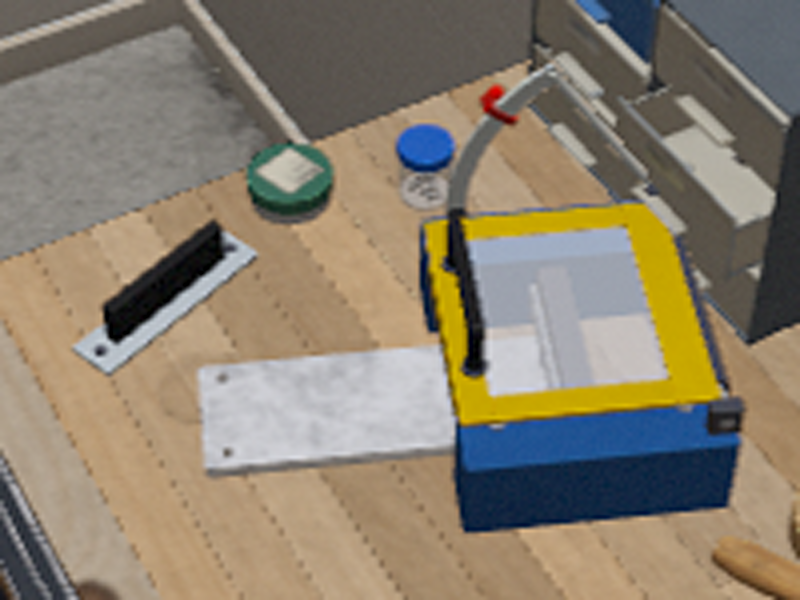

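The enlarged top view shows the straightedge as a pale strip with a black rib, its ends near crop pixels (122,250) and (92,460). The plate's left edge runs from (193,415) to (372,282), the pull bar from (388,247) to (478,357), and the red index is near (368,108). The enlarged scene view shows the index at (498,104) and the guard shut. Next I'll measure these.

```bash
cat > meas.py <<'E'
from h import *
im=np.load('pics/top0.npy');U=4
x0,y0=250,120
c=cv2.resize(im[y0:270,x0:450],None,fx=U,fy=U,interpolation=cv2.INTER_CUBIC)
h=cv2.cvtColor(c,cv2.COLOR_RGB2HSV);H,S,V=[h[...,i].astype(int) for i in range(3)]
def px(p): return (np.asarray(p,float)+.5)/U-.5+[x0,y0]
def big(m,box=None):
    m=m.astype(np.uint8)
    if box: k=np.zeros_like(m);k[box[1]:box[3],box[0]:box[2]]=1;m=m*k
    cs,_=cv2.findContours(m,cv2.RETR_EXTERNAL,cv2.CHAIN_APPROX_NONE);return max(cs,key=cv2.contourArea)[:,0,:]
pale=(S<60)&(V>140)
# plate left/front edge
pl=big(pale,(170,300,460,570))
P=np.array([onz('top',px(q),.011)[:2] for q in pl])
r=cv2.minAreaRect(P.astype(np.float32));print('plate rect',r)
# left edge points: crop pixels between the ends
from numpy.linalg import svd
def line(pts):
    for _ in range(4):
        m=pts.mean(0);d=svd(pts-m)[2][0];e=(pts-m)@[-d[1],d[0]];pts=pts[abs(e)<max(.001,1.5*e.std())]
    return m,d
A=np.array([193,455]);B=np.array([372,322]);n=np.array([-(B-A)[1],(B-A)[0]])/np.hypot(*(B-A))
sel=(abs((pl-A)@n)<10)&((pl-A)@(B-A)>.08*((B-A)@(B-A)))&((pl-A)@(B-A)<.9*((B-A)@(B-A)))
m,d=line(P[sel]);d=d if d[0]>0 else -d
C=np.array([268,552]);n2=np.array([-(C-A)[1],(C-A)[0]])/np.hypot(*(C-A));t=(pl-A)@(C-A)/((C-A)@(C-A))
s2=(abs((pl-A)@n2)<8)&(t>.1)&(t<.9);mf,df=line(P[s2])
print('left edge',m,d,np.degrees(np.arctan2(d[1],d[0])),'front edge',mf,df,np.degrees(np.arctan2(df[1],df[0])))
k=np.linalg.solve(np.c_[d,-df],mf-m);cor=m+d*k[0];print('front-left corner',cor)
yaw=np.arctan2(d[1],d[0]);R=np.array([[np.cos(yaw),-np.sin(yaw)],[np.sin(yaw),np.cos(yaw)]])
o=cor-R@[-.25,.044];print('shear origin',o,'yaw',np.degrees(yaw))
st=big(pale|((V<70)&(S<120)),(50,270,160,520));Q=np.array([onz('top',px(q),.006)[:2] for q in st]);r=cv2.minAreaRect(Q.astype(np.float32));print('straightedge',r,cv2.boxPoints(r))
rb=big(V<60,(60,300,140,490));Q=np.array([onz('top',px(q),.041)[:2] for q in rb]);print('rib',cv2.minAreaRect(Q.astype(np.float32)))
b=big(V<55,(372,260,500,420));Q=np.array([onz('top',px(q),.125)[:2] for q in b]);r=cv2.minAreaRect(Q.astype(np.float32));print('bar',r,'in shear',R.T@(np.array(r[0])-o))
t=big((H>40)&(H<95)&(S>70));Q=np.array([onz('top',px(q),.027)[:2] for q in t]);print('tin',cv2.minEnclosingCircle(Q.astype(np.float32)))
t=big((H>105)&(H<125)&(S>150),(190,60,300,160));Q=np.array([onz('top',px(q),.054)[:2] for q in t]);print('jar',cv2.minEnclosingCircle(Q.astype(np.float32)))
np.savez('sh.npz',o=o,R=R,yaw=yaw)
# index
def red(n,im,box):
    hh=cv2.cvtColor(im,cv2.COLOR_RGB2HSV);mk=((hh[...,0]<8)|(hh[...,0]>172))&(hh[...,1]>150)&(hh[...,2]>90)
    ys,xs=np.nonzero(mk[box[1]:box[3],box[0]:box[2]]);return np.array([xs.mean()+box[0],ys.mean()+box[1]]),len(xs)
a,na=red('top',im,(330,145,352,170));b,nb=red('scene',np.load('pics/scene0.npy'),(340,165,370,190));print(a,na,b,nb)
e1,d1=ray('top',a);e2,d2=ray('scene',b)
s=np.linalg.lstsq(np.c_[d1,-d2],e2-e1,rcond=None)[0];p1=e1+s[0]*d1;p2=e2+s[1]*d2;p=(p1+p2)/2
l=np.r_[R.T@(p[:2]-o),p[2]];print('index',p,'gap',np.linalg.norm(p1-p2),'shear frame',l,'r',np.hypot(75e-3-l[0],l[2]-.08),'ang',np.arctan2(l[2]-.08,.075-l[0]))
E
python3 meas.py
```

```text
plate rect ((0.4986821711063385, -0.1748696267604828), (0.0925295352935791, 0.16663655638694763), 37.4224853515625)
left edge [ 0.5318 -0.1433] [ 0.6066 -0.795 ] -52.6593035823086 front edge [ 0.4485 -0.1092] [-0.7906 -0.6123] -142.24507496633584
front-left corner [ 0.4845 -0.0813]
shear origin [ 0.6012 -0.3067] yaw -52.6593035823086
straightedge ((0.5292502641677856, -0.026089981198310852), (0.04010660573840141, 0.15373840928077698), 80.0602798461914) [[ 0.4501 -0.0326]
 [ 0.6015 -0.0591]
 [ 0.6084 -0.0196]
 [ 0.457   0.0069]]
rib ((0.5280018448829651, -0.03136349469423294), (0.005107898265123367, 0.10140010714530945), 80.16011047363281)
bar ((0.5541823506355286, -0.24747321009635925), (0.09731876850128174, 0.011318143457174301), 37.648006439208984) in shear [-0.0756 -0.0014]
tin ((0.6641539931297302, -0.043120089918375015), 0.030524639412760735)
jar ((0.7164130210876465, -0.12855426967144012), 0.0195523202419281)
[341.0851 157.1064] 47 [353.1034 174.7241] 29
index [ 0.6695 -0.2073  0.1686] gap 0.00026267506595624115 shear frame [-0.0376  0.1147  0.1686] r 0.14327955763923358 ang 0.6662771616679207
```

The measurements agree with the given sizes: the bar is at x = -76 mm, y = -1 mm in the shear's frame, the index radius is 143 mm and its angle is about 0.67 rad. I'll move above the straightedge, aligned with it.

>>> jog_arm(rows=[[[0, 0, 0, -0.102], [0, 0, 0, -0.102], [0.0249, 0.0342, 0.0057, 0], [0.0249, 0.0342, 0.0057, 0], [0.0249, 0.0342, 0.0057, 0], [0.0249, 0.0342, 0.0057, 0], [0.0249, 0.0342, 0.0057, 0], [0.0249, 0.0342, 0.0057, 0], [0.0249, 0.0342, 0.0057, 0], [0.0249, 0.0342, 0.0057, 0], [0.0249, 0.0342, 0.0057, 0], [0.0249, 0.0342, 0.0057, 0], [0.0249, 0.0342, 0.0057, 0], [0.0249, 0.0342, 0.0057, 0], [0.0249, 0.0342, 0.0057, 0], [0.0249, 0.0342, 0.0057, 0], [0.0249, 0.0342, 0.0057, 0], [0.0249, 0.0342, 0.0057, 0], [0, 0, 0, 0], [0, 0, 0, 0]]], claw=1)

```text
time_s: 2.6
tcp_pos: [0.528, -0.0265, 0.2007]
ee_rot: [[0.985, -0.172, -0.001], [-0.172, -0.985, -0.0], [-0.001, 0.0, -1.0]]
wrist_force: [0.7, 0.2, 0.0]
gripper_width: 0.999
gripper_force: 0.0
```

Run:
```python
from h import *
s=sense();print(s['tcp_pos'],s['ee_rot'],s['joints'],s['time_s'])
m=camera_model('wrist');im=capture('wrist');np.save('pics/w1.npy',im);cv2.imwrite('pics/w1.png',im[:,:,::-1]);print(m)
np.save('pics/w1m.npy',m,allow_pickle=True)
```

```text
[ 0.528  -0.0265  0.2007] [[ 0.985  -0.1724 -0.001 ]
 [-0.1724 -0.985  -0.0001]
 [-0.001   0.0002 -1.    ]] [ 14.7208  17.8104 -20.41    -0.0145 -51.8379  65.3583] 2.6
{'fovy': 68.5697210817557, 'cx': 314.7644446268547, 'cy': 198.6124677310175, 'eye': array([ 0.6055, -0.0398,  0.2935]), 'rotation': array([[-0.1724, -0.9435, -0.2832],
       [-0.985 ,  0.165 ,  0.05  ],
       [-0.0005,  0.2875, -0.9578]])}
```

View pics/w1.png

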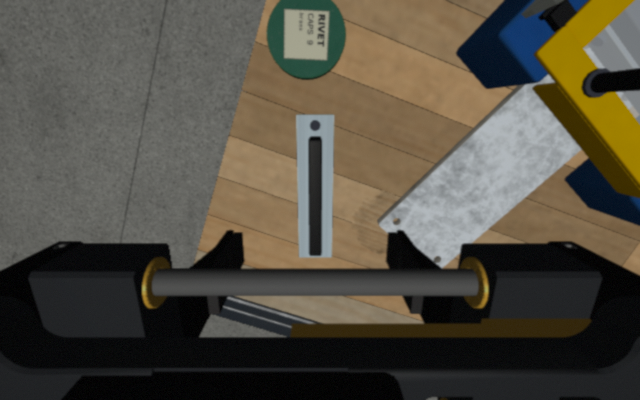

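The wrist view shows the strip from (296,115) to (333,257) with its rib running straight down the picture. The plate's front-left corner is at about (380,218), its left edge runs to about (535,85), and the tin is at (306,38). I'll refine the poses from this view.

Run:
```python
from h import *
im=np.load('pics/w1.npy');m=np.load('pics/w1m.npy',allow_pickle=True).item()
h=cv2.cvtColor(im,cv2.COLOR_RGB2HSV);H,S,V=[h[...,i].astype(int) for i in range(3)]
def W(q,z): return np.array([onz('wrist',p,z,m)[:2] for p in q])
def big(mk,b):
    k=np.zeros(mk.shape,np.uint8);k[b[1]:b[3],b[0]:b[2]]=mk[b[1]:b[3],b[0]:b[2]]
    return max(cv2.findContours(k,cv2.RETR_EXTERNAL,cv2.CHAIN_APPROX_NONE)[0],key=cv2.contourArea)[:,0,:]
mk=((S<50)&(V>110))
q=big(mk|(V<70),(285,105,345,268));r=cv2.minAreaRect(W(q,.006).astype(np.float32));print('strip',r)
# rib top far edge symmetrical: dark columns per row
for row in (150,180,210,240):
    xs=np.nonzero(V[row,290:340]<75)[0]+290;print(row,xs.min(),xs.max(),onz('wrist',(xs.min()-.5,row),.041,m)[:2],onz('wrist',(xs.max()+.5,row),.041,m)[:2])
# plate left edge: sub-pixel along rows at plate top -> fit
pts=[]
for row in range(110,212,3):
    xs=np.nonzero(((S[row]<45)&(V[row]>125))[350:600])[0]+350
    if len(xs)>5: pts.append((xs[0]-.5,row))
P=W(pts,.011);v=cv2.fitLine(P.astype(np.float32),cv2.DIST_HUBER,0,.001,.001).ravel();print('left',v,np.degrees(np.arctan2(v[1],v[0])))
print('residual',np.round(1e3*((P-v[2:])@[-v[1],v[0]]),1)[::3], pts[::8])
pf=[]
for x in range(388,430,3):
    ys=np.nonzero(((S[:,x]<45)&(V[:,x]>125))[150:270])[0]+150
    pf.append((x,ys.max()+.5))
F=W(pf,.011);f=cv2.fitLine(F.astype(np.float32),cv2.DIST_HUBER,0,.001,.001).ravel();print('front',f,np.degrees(np.arctan2(f[1],f[0])))
k=np.linalg.solve(np.c_[v[:2],-f[:2]],f[2:]-v[2:]);c=v[2:]+v[:2]*k[0];print('corner',c)
y=np.arctan2(v[1],v[0]);R=np.array([[np.cos(y),-np.sin(y)],[np.sin(y),np.cos(y)]]);o=c-R@[-.25,.044];print('origin',o)
```

```text
strip ((0.5288046002388, -0.02632797509431839), (0.036678511649370193, 0.14956530928611755), 80.1453628540039)
150 309 321 [ 0.5746 -0.0289] [ 0.5727 -0.0398]
180 309 320 [ 0.5487 -0.0242] [ 0.5469 -0.0346]
210 309 320 [ 0.5212 -0.0192] [ 0.5193 -0.0299]
240 310 320 [ 0.4918 -0.0148] [ 0.49  -0.025]
left [ 0.6095 -0.7928  0.5359 -0.1518] -52.4483
residual [-0.3  0.1  0.5 -0.5 -0.1 -0.4 -0.1  0.3  0.  -0.3  0.1 -0.2] [(np.float64(497.5), 110), (np.float64(471.5), 134), (np.float64(446.5), 158), (np.float64(421.5), 182), (np.float64(396.5), 206)]
front [ 0.781   0.6245  0.4599 -0.1154] 38.647488
corner [ 0.4897 -0.0916]
origin [ 0.6072 -0.3167]
```

>>> jog_arm(rows=[[[0, 0, 0.014, 0], [0, 0, 0.018, 0], [0, 0, 0.018, 0], [0, 0, 0.018, 0], [0, 0, 0.018, 0], [0, 0, 0.014, 0], [0, 0, 0.0125, 0], [0, 0, 0, 0]]], claw=1)

```text
time_s: 3.65
tcp_pos: [0.5277, -0.0263, 0.0875]
ee_rot: [[0.985, -0.172, -0.002], [-0.172, -0.985, -0.001], [-0.002, 0.001, -1.0]]
wrist_force: [0.6, -0.4, 1.0]
gripper_width: 1.005
gripper_force: 0.0
```

>>> jog_arm(rows=[[[0, 0, 0, 0], [0, 0, 0, 0], [0, 0, 0, 0], [0, 0, 0, 0], [0, 0, 0, 0], [0, 0, 0, 0], [0, 0, 0, 0], [0, 0, 0, 0]]], claw=0)

```text
time_s: 4.65
tcp_pos: [0.5283, -0.0264, 0.0885]
ee_rot: [[0.985, -0.172, -0.0], [-0.172, -0.985, -0.0], [-0.0, 0.0, -1.0]]
wrist_force: [-0.3, 0.3, -0.3]
gripper_width: 0.172
gripper_force: 0.0
```

>>> jog_arm(rows=[[[0, 0, 0, 0], [0, 0, 0, 0], [0, 0, 0, 0], [0, 0, 0, 0]]])

```text
time_s: 5.15
tcp_pos: [0.5283, -0.0264, 0.0885]
ee_rot: [[0.985, -0.172, -0.0], [-0.172, -0.985, -0.0], [-0.0, 0.0, -1.0]]
wrist_force: [0.3, -0.4, 0.6]
gripper_width: 0.135
gripper_force: 30.0
```

Gripped at 30 N with an opening of about 12 mm. Next: lift, turn to the plate's heading and move to about 12 mm off the plate's edge.

>>> jog_arm(rows=[[[0, 0, -0.01, 0], [0, 0, -0.015, 0], [0, 0, -0.015, 0], [0, 0, 0, 0.1485], [0, 0, 0, 0.1485], [0, 0, 0, 0.1485], [0, 0, 0, 0.1485], [0, 0, 0, 0.1485], [0.0115, 0.0065, 0, 0], [0.0115, 0.0065, 0, 0], [0.0115, 0.0065, 0, 0], [0.0115, 0.0065, 0, 0], [0.0115, 0.0065, 0, 0], [0.0115, 0.0065, 0, 0], [0, 0, 0, 0], [0, 0, 0, 0]]])

```text
time_s: 7.15
tcp_pos: [0.5394, -0.1049, 0.1285]
ee_rot: [[0.609, -0.793, -0.0], [-0.793, -0.609, 0.0], [-0.0, 0.0, -1.0]]
wrist_force: [0.2, -0.0, -2.9]
gripper_width: 0.134
gripper_force: 30.0
```

Run:
```python
from h import *
s=sense();print(s['tcp_pos'],np.degrees(np.arctan2(s['ee_rot'][1,0],s['ee_rot'][0,0])),s['wrist_force'],s['gripper_force'],s['joints'])
m=camera_model('wrist');im=capture('wrist');np.save('pics/w2.npy',im);np.save('pics/w2m.npy',m,allow_pickle=True)
t=capture('top');np.save('pics/top2.npy',t)
a=cv2.resize(t[130:270,250:390],None,fx=2.857,fy=2.857,interpolation=cv2.INTER_CUBIC)
cv2.imwrite('pics/w2.png',cv2.resize(np.hstack([im,cv2.resize(a,(400,400))])[:,:,::-1],(800,308)))
```

```text
[ 0.5394 -0.1049  0.1285] -52.44792658030321 [ 0.2159 -0.0223 -2.8875] 29.998871013522148 [  5.9031  24.8609 -22.0203  -0.0074 -43.128   31.6544]
```

View pics/w2.png

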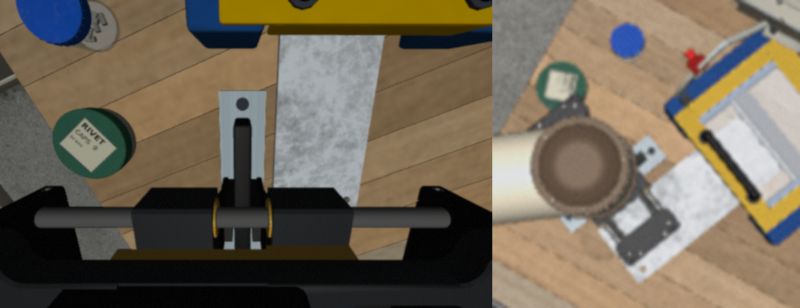

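The wrist view shows the gripped strip (edges at columns 219 and 265 of the composite) parallel to the plate, whose left edge is at about column 277. The top view shows the tin and jar untouched. I'll measure the gap and the angle.

Run:
```python
from h import *
im=np.load('pics/w2.npy');m=np.load('pics/w2m.npy',allow_pickle=True).item();s=sense();T=s['tcp_pos'];R=s['ee_rot']
g=cv2.cvtColor(im,cv2.COLOR_RGB2HSV);S,V=g[...,1].astype(int),g[...,2].astype(int);pale=(S<50)&(V>110)
def tool(p,z): return R.T@(onz('wrist',p,z,m)-T)
sr=[];sl=[];pl=[]
for row in range(130,225,4):
    x=np.nonzero(pale[row,270:352])[0]+270
    if len(x): sl.append((x[0]-.5,row)); sr.append((x[-1]+.5,row))
for row in range(60,245,4):
    x=np.nonzero(pale[row,352:500])[0]+352
    if len(x)>20: pl.append((x[0]-.5,row))
for n,q,z in(('strip L',sl,.046),('strip R',sr,.046),('plate',pl,.011)):
    P=np.array([tool(p,z)[:2] for p in q]);k=np.polyfit(P[:,0],P[:,1],1);r=P[:,1]-np.polyval(k,P[:,0]);ok=abs(r)<.0015;k=np.polyfit(P[ok,0],P[ok,1],1)
    print(n,'y at tool x=0: %.4f slope %.2fdeg n %d/%d x %.3f..%.3f'%(k[1],np.degrees(np.arctan(k[0])),ok.sum(),len(ok),P[:,0].min(),P[:,0].max()),q[0],q[-1])
# strip front end (far), shear front: strip far end row at col ~316
x=int(np.mean([sl[0][0],sr[0][0]]));c=np.nonzero(pale[60:160,x-15])[0]+60;print('strip far end tool x',tool((x-15,c.min()-.5),.046))
c=np.nonzero(pale[20:200,430])[0]+20;print('plate far end',tool((430,c.min()),.011),c.min())
```

```text
strip L y at tool x=0: -0.0180 slope 0.18deg n 24/24 x 0.011..0.068 (np.float64(283.5), 130) (np.float64(286.5), 222)
strip R y at tool x=0: 0.0184 slope -0.13deg n 24/24 x 0.011..0.068 (np.float64(345.5), 130) (np.float64(343.5), 222)
plate y at tool x=0: 0.0320 slope -0.16deg n 18/47 x -0.021..0.111 (np.float64(363.5), 60) (np.float64(434.5), 244)
strip far end tool x [ 0.0756 -0.0088  0.0825]
plate far end [0.1189 0.0748 0.1175] 46
```

The gap is 13.8 mm, the angle error is about 0.2°, and the straightedge sits near x = -0.205 m. I'll descend and close most of the gap.

>>> jog_arm(rows=[[[0, 0, 0.01, 0], [0, 0, 0.01, 0], [0, 0, 0.01, 0], [0, 0, 0.005, 0], [0, 0, 0.003, 0], [0, 0, 0.0015, 0], [0, 0.003, 0, 0], [0, 0.003, 0, 0], [0, 0.003, 0, 0], [0, 0.002, 0, 0], [0, 0, 0, 0], [0, 0, 0, 0]]])

```text
time_s: 8.75
tcp_pos: [0.5308, -0.1116, 0.0891]
ee_rot: [[0.61, -0.793, 0.0], [-0.793, -0.61, -0.0], [0.0, -0.0, -1.0]]
wrist_force: [-0.0, 0.0, -1.4]
gripper_width: 0.135
gripper_force: 30.0
```

>>> jog_arm(rows=[[[0, 0.001, 0, 0], [0, 0.001, 0, 0], [0, 0.0005, 0, 0], [0, 0.0005, 0, 0], [0, 0, 0, 0]]])

```text
time_s: 9.38
tcp_pos: [0.5287, -0.1132, 0.0891]
ee_rot: [[0.61, -0.793, 0.001], [-0.793, -0.61, 0.0], [0.0, -0.001, -1.0]]
wrist_force: [-0.6, 1.7, -2.8]
gripper_width: 0.136
gripper_force: 30.0
```

>>> jog_arm(rows=[[[0, 0.0005, 0, 0], [0, 0.0005, 0, 0], [0, 0, 0, 0]]])

```text
time_s: 9.75
tcp_pos: [0.5285, -0.1134, 0.0892]
ee_rot: [[0.61, -0.793, 0.002], [-0.793, -0.61, 0.001], [0.001, -0.002, -1.0]]
wrist_force: [2.5, 4.3, -3.0]
gripper_width: 0.135
gripper_force: 30.0
```

>>> jog_arm(rows=[[[0, 0.0005, 0, 0], [0, 0.0005, 0, 0], [0, 0, 0, 0]]])

```text
time_s: 10.12
tcp_pos: [0.5283, -0.1135, 0.0892]
ee_rot: [[0.61, -0.793, 0.004], [-0.793, -0.61, 0.001], [0.001, -0.004, -1.0]]
wrist_force: [3.9, 7.4, -4.4]
gripper_width: 0.134
gripper_force: 30.0
```

It is in contact with the plate at about 8 N. I'll lower it onto the bench, ease the side load and open.

>>> jog_arm(rows=[[[0, 0, 0.0005, 0], [0, 0, 0.0005, 0], [0, -0.0005, 0, 0], [0, -0.0005, 0, 0], [0, 0, 0, 0]]])

```text
time_s: 10.75
tcp_pos: [0.5288, -0.1137, 0.0887]
ee_rot: [[0.61, -0.792, 0.003], [-0.792, -0.61, 0.0], [0.002, -0.003, -1.0]]
wrist_force: [3.3, 4.7, 0.5]
gripper_width: 0.138
gripper_force: 30.0
```

>>> jog_arm(rows=[[[0, 0, 0, 0], [0, 0, 0, 0], [0, 0, 0, 0], [0, 0, 0, 0]]], claw=0.6)

```text
time_s: 11.25
tcp_pos: [0.5271, -0.1143, 0.0878]
ee_rot: [[0.609, -0.793, -0.001], [-0.793, -0.609, -0.0], [-0.001, 0.001, -1.0]]
wrist_force: [0.6, 0.6, 0.5]
gripper_width: 0.504
gripper_force: 0.0
```

```bash
cat > gap.py <<'E'
from h import *
import sys
m=camera_model('wrist');s=sense();im=capture('wrist');cv2.imwrite('pics/%s.png'%sys.argv[1],im[:,:,::-1]);np.save('pics/%s.npy'%sys.argv[1],im);np.save('pics/%sm.npy'%sys.argv[1],m,allow_pickle=True)
print(s['tcp_pos'],s['wrist_force'],s['gripper_width'],s['gripper_force'],s['joints'],s['time_s'])
E
python3 gap.py w3
```

```text
[ 0.5271 -0.1143  0.0878] [0.6146 0.5563 0.502 ] 0.5037204045134916 0.0 [  5.0049  27.5662 -25.4148   0.0091 -37.0868  32.5333] 11.25
```

View pics/w3.png

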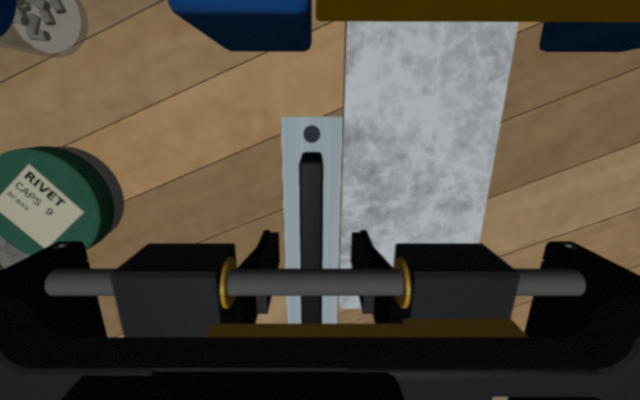

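The view shows the straightedge released, its right edge at column 342 against the plate's left edge at about column 343, with fingers clear of the rib. I'll lift away, turn 90° and go above the bar.

>>> jog_arm(rows=[[[0, 0, 0, 0], [0, 0, 0, 0], [0, 0, -0.01, 0], [0, 0, -0.02, 0], [0, 0, -0.03, 0], [0, 0, -0.035, 0], [0, 0, -0.035, 0], [0, 0, -0.032, 0], [0, 0, 0, 0]]])

```text
time_s: 12.42
tcp_pos: [0.5288, -0.114, 0.2538]
ee_rot: [[0.61, -0.792, 0.008], [-0.792, -0.61, -0.0], [0.005, -0.006, -1.0]]
wrist_force: [-0.7, -1.1, -0.9]
gripper_width: 0.601
gripper_force: 0.0
```

>>> jog_arm(rows=[[[0, 0, 0, 0.1571], [0, 0, 0, 0.1571], [0, 0, 0, 0.1571], [0, 0, 0, 0.1571], [0, 0, 0, 0.1571], [0, 0, 0, 0.1571], [0, 0, 0, 0.1571], [0, 0, 0, 0.1571], [0, 0, 0, 0.1571], [0, 0, 0, 0.1571], [0.0085, -0.0174, 0, 0], [0.0085, -0.0174, 0, 0], [0.0085, -0.0174, 0, 0], [0.0085, -0.0174, 0, 0], [0.0085, -0.0174, 0, 0], [0.0085, -0.0174, 0, 0], [0.0085, -0.0174, 0, 0], [0, 0, 0, 0], [0, 0, 0, 0]]], claw=1)

```text
time_s: 14.8
tcp_pos: [0.5545, -0.2469, 0.2499]
ee_rot: [[-0.793, -0.609, -0.0], [-0.609, 0.793, 0.0], [0.0, 0.0, -1.0]]
wrist_force: [0.7, 0.1, -0.0]
gripper_width: 1.003
gripper_force: 0.0
```

```bash
python3 gap.py w4
python3 - <<'E'
from h import *
t=capture('top');np.save('pics/top4.npy',t)
t=capture('scene');np.save('pics/scene4.npy',t)
w=cv2.imread('pics/w4.png');a=np.load('pics/top4.npy')[130:270,250:390,::-1]
cv2.imwrite('pics/c4.png',cv2.resize(np.hstack([w,cv2.resize(a,(400,400),interpolation=cv2.INTER_CUBIC)]),(800,308)))
E
```

```text
[ 0.5545 -0.2469  0.2499] [ 0.6731  0.1017 -0.0398] 1.002834620140492 0.0 [ -8.738   22.1314  -5.7414  -0.0141 -62.1522 -43.7181] 14.8
```

View pics/c4.png

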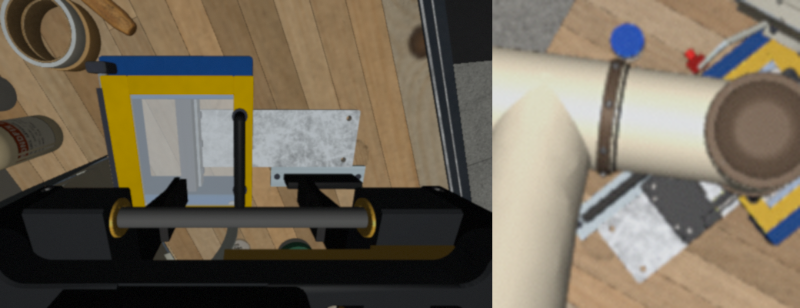

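The wrist view (composite scale 0.77) shows the bar vertical at column 240, rows 115 to 205, between the open fingers. The straightedge lies against the plate's edge at (280–365, 165–187). I'll measure both.

Run:
```python
from h import *
im=np.load('pics/w4.npy');m=np.load('pics/w4m.npy',allow_pickle=True).item();s=sense();T=s['tcp_pos'];R=s['ee_rot']
g=cv2.cvtColor(im,cv2.COLOR_RGB2HSV);S,V=g[...,1].astype(int),g[...,2].astype(int)
def tool(p,z): return R.T@(onz('wrist',p,z,m)-T)
for row in range(165,256,15):
    x=np.nonzero(V[row,295:330]<60)[0]+295
    if len(x): print(row,x.min(),x.max(),tool((x.min()-.5,row),.125)[:2],tool((x.max()+.5,row),.125)[:2])
c=np.nonzero(V[120:200,312]<60)[0]+120;print('post top',c.min(),tool((312,c.min()),.125)[:2])
# columns across plate edge / strip
for x in range(360,460,12):
    col=V[195:250,x];print(x,list(col[::2]))
```

```text
165 304 317 [ 0.0403 -0.0083] [0.0403 0.0022]
180 304 317 [ 0.0288 -0.0085] [0.0288 0.0022]
195 304 317 [ 0.0169 -0.0086] [0.0169 0.0022]
210 305 317 [ 0.0047 -0.008 ] [0.0047 0.0022]
225 305 317 [-0.008  -0.0081] [-0.008   0.0023]
240 305 317 [-0.021  -0.0082] [-0.021   0.0023]
255 305 317 [-0.0344 -0.0084] [-0.0345  0.0023]
post top 142 [ 0.0573 -0.0019]
360 [np.int64(170), np.int64(170), np.int64(169), np.int64(169), np.int64(160), np.int64(167), np.int64(162), np.int64(147), np.int64(145), np.int64(152), np.int64(151), np.int64(157), np.int64(160), np.int64(163), np.int64(162), np.int64(121), np.int64(59), np.int64(57), np.int64(57), np.int64(134), np.int64(164), np.int64(161), np.int64(159), np.int64(151), np.int64(117), np.int64(125), np.int64(137), np.int64(143)]
372 [np.int64(165), np.int64(165), np.int64(170), np.int64(178), np.int64(175), np.int64(176), np.int64(167), np.int64(161), np.int64(162), np.int64(158), np.int64(160), np.int64(160), np.int64(160), np.int64(162), np.int64(162), np.int64(106), np.int64(15), np.int64(5), np.int64(3), np.int64(5), np.int64(6), np.int64
[... 2253 characters left out ...]
6), np.int64(130), np.int64(139), np.int64(148), np.int64(165), np.int64(164), np.int64(164), np.int64(164), np.int64(110), np.int64(14), np.int64(7), np.int64(7), np.int64(4), np.int64(8), np.int64(23), np.int64(28), np.int64(26), np.int64(25), np.int64(92), np.int64(150), np.int64(151)]
456 [np.int64(182), np.int64(183), np.int64(168), np.int64(164), np.int64(166), np.int64(173), np.int64(181), np.int64(177), np.int64(175), np.int64(169), np.int64(164), np.int64(167), np.int64(165), np.int64(164), np.int64(165), np.int64(113), np.int64(18), np.int64(6), np.int64(3), np.int64(8), np.int64(5), np.int64(21), np.int64(27), np.int64(27), np.int64(22), np.int64(81), np.int64(153), np.int64(154)]
```

The straightedge is flush along its visible length, and the bar sits at tool y = -3 mm. I'll descend and grip the bar.

>>> jog_arm(rows=[[[0.003, -0.003, 0, 0], [0, 0, 0.012, 0], [0, 0, 0.015, 0], [0, 0, 0.015, 0], [0, 0, 0.015, 0], [0, 0, 0.008, 0], [0, 0, 0.005, 0], [0, 0, 0, 0]]])

```text
time_s: 15.95
tcp_pos: [0.5541, -0.2511, 0.1799]
ee_rot: [[-0.793, -0.609, -0.0], [-0.609, 0.793, -0.0], [0.0, 0.0, -1.0]]
wrist_force: [-0.0, -0.1, -0.8]
gripper_width: 1.0
gripper_force: 0.0
```

>>> jog_arm(rows=[[[0, 0, 0, 0], [0, 0, 0, 0], [0, 0, 0, 0], [0, 0, 0, 0], [0, 0, 0, 0], [0, 0, 0, 0], [0, 0, 0, 0], [0, 0, 0, 0], [0, 0, 0, 0], [0, 0, 0, 0], [0, 0, 0, 0]]], claw=0)

```text
time_s: 17.32
tcp_pos: [0.5541, -0.2511, 0.1801]
ee_rot: [[-0.793, -0.609, 0.0], [-0.609, 0.793, -0.0], [-0.0, -0.0, -1.0]]
wrist_force: [0.1, -0.2, -1.1]
gripper_width: 0.125
gripper_force: 30.0
```

```bash
python3 -c "
import numpy as np
p=np.radians(16.7)+np.linspace(0,.666,17);y=.157*np.cos(p);z=-.157*np.sin(p)
print(np.round(np.c_[np.diff(y),np.diff(z)],4).tolist())"
```

```text
[[-0.002, -0.0062], [-0.0023, -0.0061], [-0.0025, -0.006], [-0.0028, -0.0059], [-0.003, -0.0058], [-0.0032, -0.0057], [-0.0035, -0.0055], [-0.0037, -0.0054], [-0.0039, -0.0052], [-0.0041, -0.0051], [-0.0044, -0.0049], [-0.0045, -0.0047], [-0.0047, -0.0045], [-0.0049, -0.0043], [-0.0051, -0.0041], [-0.0053, -0.0039]]
```

>>> jog_arm(rows=[[[0, -0.002, -0.0062, 0], [0, -0.0023, -0.0061, 0], [0, -0.0025, -0.006, 0], [0, -0.0028, -0.0059, 0], [0, -0.003, -0.0058, 0], [0, -0.0032, -0.0057, 0], [0, -0.0035, -0.0055, 0], [0, -0.0037, -0.0054, 0], [0, 0, 0, 0]]])

```text
time_s: 18.45
tcp_pos: [0.5674, -0.2687, 0.2269]
ee_rot: [[-0.793, -0.609, -0.002], [-0.609, 0.793, 0.002], [0.001, 0.003, -1.0]]
wrist_force: [-1.3, 6.4, -7.6]
gripper_width: 0.129
gripper_force: 30.0
```

>>> jog_arm(rows=[[[0, -0.0039, -0.0052, 0], [0, -0.0041, -0.0051, 0], [0, -0.0044, -0.0049, 0], [0, -0.0045, -0.0047, 0], [0, -0.0047, -0.0045, 0], [0, -0.0049, -0.0043, 0], [0, -0.0051, -0.0041, 0], [0, -0.0053, -0.0039, 0], [0, 0, 0, 0], [0, 0, 0, 0]]])

```text
time_s: 19.7
tcp_pos: [0.5883, -0.2959, 0.2638]
ee_rot: [[-0.793, -0.61, -0.007], [-0.61, 0.793, 0.005], [0.002, 0.008, -1.0]]
wrist_force: [-4.9, 13.0, -2.1]
gripper_width: 0.123
gripper_force: 30.0
```

```bash
python3 gap.py w5
python3 - <<'E'
from h import *
t=capture('top');np.save('pics/top5.npy',t)
s=capture('scene');np.save('pics/scene5.npy',s)
a=cv2.resize(t[130:230,300:400,::-1],(400,400),interpolation=cv2.INTER_CUBIC);b=cv2.resize(s[150:250,310:410,::-1],(400,400),interpolation=cv2.INTER_CUBIC)
cv2.imwrite('pics/c5.png',np.hstack([a,b]))
E
```

```text
[ 0.5883 -0.2959  0.2638] [-4.8735 13.0229 -2.0745] 0.12346289793146104 30.007891952991486 [-12.7375  26.5871   3.6097  -0.2323 -67.458  -39.6068] 19.7
```

View pics/c5.png

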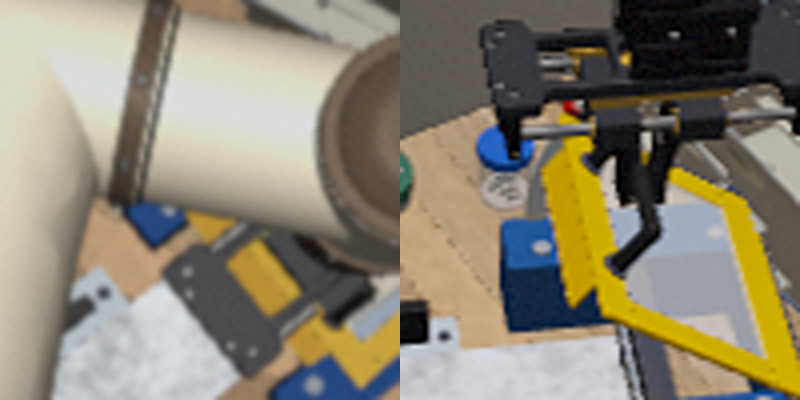

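The top view is blocked by the arm. The scene crop shows the guard raised, held by the bar, with the red index at (572,105), just above the guard's upper-left corner and its pointer hidden behind the gripper. I'll recompute both angles numerically and make one last composite.

Run:
```python
from h import *
yaw=np.radians(-52.45);R=np.array([[np.cos(yaw),-np.sin(yaw),0],[np.sin(yaw),np.cos(yaw),0],[0,0,1]])
# origin: top-view estimate; and from the bar grip (TCP over the bar at -0.075)
o1=np.r_[np.load('sh.npz')['o'],0]; tb=np.array([.5541,-.2511,0]);o2=o1+R[:,0]*((R.T@(tb-o1))[0]+.075)
st=np.array([.5283,-.1135,0]);o3=o2+R[:,1]*((R.T@(st-o2))[1]-.062);print('bar corr',(R.T@(o3-o1)))
for o in(o1,o3):
  for n,px in(('top',(341.085,157.106)),('scene',(353.103,174.724))):
    e,d=ray(n,px)
    for c in(.104,.108,.112,.116):
        el,dl=R.T@(e-o),R.T@d;p=el+dl*(c-el[1])/dl[1];print(n,c,p,'r %.4f a %.4f'%(np.hypot(.075-p[0],p[2]-.08),np.arctan2(p[2]-.08,.075-p[0])))
s=sense();b=R.T@(s['tcp_pos']-np.r_[tb[:2],.1801]+s['ee_rot'][:,2]*.047-[0,0,-.047])
phi=np.arctan2(.045+b[2],.150-b[0]);print('guard',phi-np.arctan2(45,150),np.hypot(.045+b[2],.150-b[0]))
sc=np.load('pics/scene5.npy');w=np.load('pics/w5.npy')
for n in('scene0','scene5'):
    h=cv2.cvtColor(np.load('pics/%s.npy'%n),cv2.COLOR_RGB2HSV)[160:190,340:370];mk=((h[...,0]<8)|(h[...,0]>172))&(h[...,1]>150)&(h[...,2]>90);ys,xs=np.nonzero(mk);print(n,len(xs),xs.min()+340,xs.max()+340,ys.min()+160,ys.max()+160)
a=cv2.resize(sc[160:210,330:380,::-1],(400,400),interpolation=cv2.INTER_CUBIC);b=cv2.resize(w[:,:,::-1],(400,250))
cv2.imwrite('pics/c6.png',np.hstack([a,np.vstack([b,np.zeros((150,400,3),np.uint8)])]))
```

```text
bar corr [ 0.0022 -0.002   0.    ]
top 0.104 [-0.0486  0.104   0.2562] r 0.2152 a 0.9593
top 0.108 [-0.0444  0.108   0.2239] r 0.1870 a 0.8780
top 0.112 [-0.0403  0.112   0.1915] r 0.1604 a 0.7688
top 0.116 [-0.0361  0.116   0.1592] r 0.1365 a 0.6190
scene 0.104 [-0.0392  0.104   0.1784] r 0.1507 a 0.7113
scene 0.108 [-0.0384  0.108   0.1748] r 0.1478 a 0.6961
scene 0.112 [-0.0376  0.112   0.1711] r 0.1449 a 0.6803
scene 0.116 [-0.0369  0.116   0.1675] r 0.1420 a 0.6638
top 0.104 [-0.0528  0.104   0.2725] r 0.2310 a 0.9845
top 0.108 [-0.0487  0.108   0.2401] r 0.2023 a 0.9131
top 0.112 [-0.0446  0.112   0.2078] r 0.1750 a 0.8186
top 0.116 [-0.0404  0.116   0.1754] r 0.1498 a 0.6909
scene 0.104 [-0.0417  0.104   0.1802] r 0.1538 a 0.7094
scene 0.108 [-0.041   0.108   0.1766] r 0.1509 a 0.6945
scene 0.112 [-0.0402  0.112   0.173 ] r 0.1480 a 0.6789
scene 0.116 [-0.0394  0.116   0.1693] r 0.1452 a 0.6628
guard 0.6482189704274576 0.1593334809504122
scene0 29 350 358 171 180
scene5 7 351 353 175 177
```

View pics/c6.png

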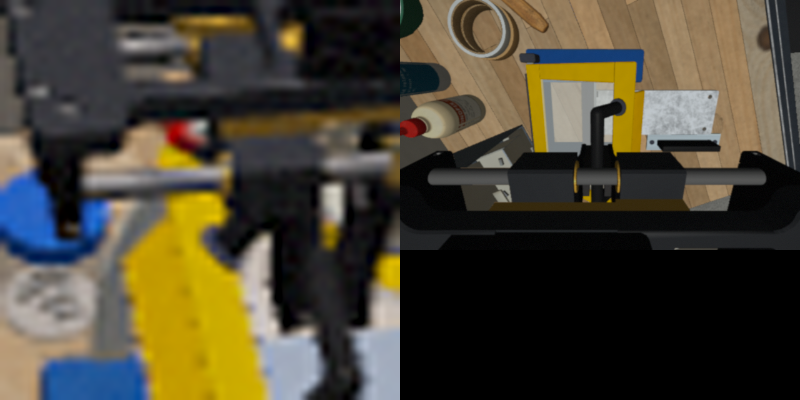

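The left half shows a sliver of the red index at about scene pixel (352,176), with the guard's left corner just below it. The wrist view shows the bar firmly gripped and the straightedge in place. To check the guard's angle independently, I'll rotate its front-right corner (scene pixel about (345.5,255.5) before) about the hinge and compare it with where it is now, about (361,227.5).

Run:
```python
from h import *
yaw=np.radians(-52.45);R=np.array([[np.cos(yaw),-np.sin(yaw),0],[np.sin(yaw),np.cos(yaw),0],[0,0,1]])
o1=np.r_[np.load('sh.npz')['o'],0];o=o1+R@[.0011,-.001,0]
def tri(a,b):
    e1,d1=ray('top',a);e2,d2=ray('scene',b);s=np.linalg.lstsq(np.c_[d1,-d2],e2-e1,rcond=None)[0];return R.T@((e1+s[0]*d1+e2+s[1]*d2)/2-o),np.linalg.norm(e1+s[0]*d1-e2-s[1]*d2)
for nm,a,b in(('front right',(250+505/4,130+420/4),(230+462/4,150+422/4)),('front left',(250+335/4,130+210/4),(230+424/4,150+222/4))):
    p,g=tri(a,b);print(nm,p,g)
    for t in(0,.55,.6,.65,.7,.75):
        c,s=np.cos(t),np.sin(t);x,z=p[0]-.075,p[2]-.08
        q=np.array([.075+c*x+s*z,p[1],.08-s*x+c*z]);print(t,proj('scene',o+R@q))
p=onz('top',(250+350/4,130+180/4),.08);print('pointer at rest, expected x -0.065:',R.T@(p-o))
print('bar rest tri',tri((250+433/4,130+302/4),(230+468/4,150+310/4)))
```

```text
front right [-0.0861 -0.0903  0.0914] 0.002291303849348882
0 [345.9653 255.4583]
0.55 [359.3845 231.9624]
0.6 [361.5619 229.9298]
0.65 [363.884  227.9423]
0.7 [366.3453 226.0065]
0.75 [368.9396 224.129 ]
front left [-0.0862  0.0852  0.0899] 0.0016858358866884407
0 [336.3109 205.4736]
0.55 [347.734  181.9756]
0.6 [349.6423 179.9625]
0.65 [351.6827 177.9973]
0.7 [353.8504 176.0864]
0.75 [356.1398 174.2361]
pointer at rest, expected x -0.065: [-0.0644  0.0954  0.08  ]
bar rest tri (array([-0.072 , -0.002 ,  0.0947]), np.float64(0.0032742780499580384))
```

The corner check gives 0.62 to 0.65 rad for the guard, against about 0.66 for the index. I'll nudge it about 2.5 mm further up.

>>> jog_arm(rows=[[[0, -0.001, -0.001, 0], [0, -0.001, -0.001, 0], [0, 0, 0, 0], [0, 0, 0, 0], [0, 0, 0, 0], [0, 0, 0, 0]]])

```text
time_s: 20.6
tcp_pos: [0.5896, -0.2975, 0.2654]
ee_rot: [[-0.793, -0.61, -0.007], [-0.61, 0.793, 0.005], [0.002, 0.008, -1.0]]
wrist_force: [-3.6, 12.3, -2.7]
gripper_width: 0.126
gripper_force: 30.0
```

Run:
```python
from h import *
yaw=np.radians(-52.45);R=np.array([[np.cos(yaw),-np.sin(yaw),0],[np.sin(yaw),np.cos(yaw),0],[0,0,1]])
s=sense();b=R.T@(s['tcp_pos']-[.5541,-.2511,.1801]+s['ee_rot'][:,2]*.047+[0,0,.047])
print('guard',np.arctan2(.045+b[2],.150-b[0])-np.arctan2(45,150),np.hypot(.045+b[2],.150-b[0]),s['joint_velocities'],s['wrist_force'],s['gripper_force'])
t=capture('top');a=np.load('pics/top4.npy')
# the straightedge's far end and jar: unchanged between pictures?
m=cv2.absdiff(t,a).max(2);print('diff jar',m[140:157,303:321].max(),'strip tip',m[198:210,320:332].max())
g=np.load('pics/scene0.npy');c=capture('scene');m=cv2.absdiff(c,g).max(2);print('tin',m[183:205,290:315].max(),'jar',m[182:202,328:338].max())
```

```text
guard 0.6646377865990605 0.15947556154843567 [-0.0272  0.0249  0.0093  0.0504 -0.0261  0.0585] [-3.6049 12.2736 -2.6942] 30.007588863372803
diff jar 177 strip tip 113
tin 14 jar 183
```

```bash
python3 -c "
from station import *
print(finish_job())"
```

```text
the job is handed in; nothing more can be done
None
```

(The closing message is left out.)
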